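# Set a pendant to the index mark and lower the engraver's stylus

### The arm

A 6-joint arm with a two-finger parallel gripper is mounted at the origin on a cart in front of the work surface, level with it; the furniture and walls round the work are solid. World frame = base frame: x ahead of the robot, y to its left, z up, the work surface at z = 0. Lengths are in m, angles in rad, forces in N, time in s.
With the tool pointing down it reaches from about 0.35 to 0.775 m from the base axis. Payload 5.5 kg.
Tool frame: the origin (TCP) lies between the finger pads; the fingertips stand 19 mm ahead of it and the grasp point (between the pads) is the TCP; z points along the fingers, y is the line along which they close (so a half turn about z gives the same grasp; the last joint's range is limited). The gripper opens to 85 mm and grips with 20 to 120 N. Pads are 22 mm wide; open, the fingers measure 114 mm over their backs; the gripper's body (76 mm by 85 mm) begins 54 mm behind the grasp point. The pads swing forward as they close: fully open they stand 13 mm farther back than shut.
Start: joints at [-1.397, 0.313, 0.046, 1.304, 0, 1.431], TCP at [0.177, -0.547, 0.25] pointing down, gripper open.
Joint ranges: [-2.76, 2.76], [-0.86, 1.69], [-1.03, 1.26], [-2.2, 2.34], [-1.47, 1.5], [-3.14, 3.14]. Speed limits (rad/s): [2.57, 2.57, 3.14, 3.14, 3.14, 3.14].

### API

Orientations are given as a unit quaternion [w, x, y, z].
In Python, from workcell import env gives the robot as it stands.
- The arm moves only by the shell command python3 -m pendant 'ROWS' [FORCE]. ROWS is JSON, a list of rows, each an object with "travel": the shift along the tool's x, y, z scaled (see below), a list of three; "rot": the turn, a rotation vector about the tool's x, y, z scaled (see below), a list of three; "fingers": the opening, from -1 (shut) to 1 (fully open). In form: [{"travel": [dx, dy, dz], "rot": [wx, wy, wz], "fingers": fingers}, ...]. A call has 1 to 10 rows; each row is the pose to reach, as a shift and turn from the pose commanded when the call began, along the tool's axes at that moment; what a row does not reach only later rows make up. The controller multiplies each number of a shift by 0.12 m and each number of a turn by 60 degrees. A row lasts 1/10 s, in which the tool goes at most 50 mm and 8.59 degrees, less where a joint would pass 70% of its speed; a pose out of reach is approached as far as the arm can. A call with a number of a shift or a turn outside -1 to 1 is refused whole. A call with a gripper value outside its range is refused whole. The fingers move at their own pace and stop on an object; FORCE is the grip in N (left out, the last holds). Time passes only in rows, so rows that repeat a pose let the fingers close. It gives the time, the measured TCP pose, the force, the opening and the grip force at its end, in the units of the state.
- env.get_state(): the state, without advancing time (a new reading comes with each control period).
- env.read_camera(name): name is "side" or "top" or "wrist"; returns (picture, depth): 420x560x3 uint8, blue, green, red; 420x560 float32, m along the optical axis (not along the pixel's ray), 0 where there is no reading.
- env.camera_model(name): a dict with "fovy" (degrees; the focal length in pixels is half the picture's height over the tangent of half this angle, whatever the lens; pixels are square), "cx", "cy" (the principal point, pixels), "rvec" (rotation vector, rad) and "tvec" (3), from world to camera coordinates, as OpenCV has them; the wrist camera has in their place "T_tool_cam" (4x4, takes a point from camera to tool coordinates, whose origin is the TCP and whose axes are the flange's). Camera axes: x right, y down, z forward; pixel columns grow to the right and rows downward; lengths in m; the calibration is good to about 2 mm. A picture is of the moment at which its call begins: read the wrist's pose just before it. camera_model takes no time and is no camera call.
- env.hand_in(): hands the job in; it is judged then, once.
Trained networks look in the newest picture that a camera, given by its name, has taken for a name from the list of things; names that differ only in an ending like _2 or _b are one class to them, and where a whole thing is asked for, a point or a joint stands for the part that bears it (a point fixed in the world has none). Each returns a list of dicts, best first, with "conf" (0 to 1); they miss things now and then, are a little off and sometimes report something else, mostly with a low value. They report only what shows in the picture. A call takes as long as a camera call.
- env.outline_of(camera, target): "mask" (420x560 bool, what is visible of it) and "xy" ([column, row] in pixels, amid what is visible of it).
The state is a dict: "clock": time; "joint_pos": joint angles; "qvel": joint speeds; "tau": joint torques, N m; "tcp_pos": TCP position; "orientation": TCP orientation; "wrist_force": force on the tool from outside, world axes, zero at the start; "ft_torque": the same for the moment, N m; "finger_gap": finger opening in m; "grip_force": force on a finger pad.
Only numpy, scipy, OpenCV 4.12 (cv2) and the standard library are available. Lean on these libraries where they do the work, as an engineer would, in place of code of your own. Each camera call takes 0.05 s, during which the arm holds its last target. There are 200 camera calls.

### The job

Set up the little engraver for its first cut: with the stylus still lifted, turn the turntable by its crank until the loop of the clamped pendant faces the index mark at the front, then let the stylus down gently onto the pendant by swinging the lift lever all the way down. Leave the tools round it where they lie.

Things in the scene. Friction and masses are not known exactly. Their poses are not given: they have to be found in the camera images.
- engraver: bench engraver fixed in the sweep tray: grey base 182 x 124 x 22 mm (x -62 to +120 mm), square column at the back (189 mm high), head arm 36 mm wide overhanging the turntable at height 107 to 135 mm. Origin: on the tray floor on the turntable's axis; x points back to the column, y to the left (lever) side, z up
- turntable (a joint): rotation of the engraver's graduated turntable (80 mm diameter, top at height 38 mm, vertical axis through the engraver's origin) with the pendant that is clamped on it; rad. 0 = the pendant's loop faces the index mark, grows clockwise seen from above; range -1.4 to 1.4; stays where it is left (about 1.5 N at the crank grip)
- crank_grip (a point): middle of the black upright grip (16 mm diameter, 44 mm tall, from height 38 to 82 mm) at the end of the turntable's crank arm, 85 mm from the turntable's axis, height 62 mm; goes round with it; its arm stands 80 degrees counter-clockwise (from above) of the loop, on the engraver's right. The arm is an 8 mm bar at height 33 mm
- pendant_loop (a point): centre of the small wire hanging loop (14 mm over all) at the rim of the brass pendant disc (38 mm diameter, face at height 44 mm), 27.5 mm from the turntable's axis, height 42 mm; it goes round with the turntable
- index_mark (a point): point of the fixed steel index block with its engraved line, on the base in front of the turntable: 43 mm from the turntable's axis on the engraver's -x side, height 28 mm
- lift_lever (a joint): angle of the stylus lift lever on the left side of the engraver's head, rad: 0 = up (40 degrees above level, stylus 10 mm clear of the pendant), 0.96 = down against its stop (15 degrees below level, stylus on the pendant); turns about the engraver's y axis through lever_pivot, free end forward (-x); stays where left (1.5 N at the ball)
- lever_pivot (a point): pivot of the lift lever on the engraver's head, in the plane in which the lever's ball moves: 12 mm behind and 30 mm left of the turntable's axis, height 122 mm
- lever_ball (a point): centre of the black ball (18 mm diameter) at the end of the lift lever, 80 mm from lever_pivot; it moves with the lever, at height 173 mm when up and 101 mm when down
- stylus_tip (a point): diamond point at the lower end of the stylus, on the turntable's axis; moved by the lift lever through a link, height 54 mm when up and 44 mm (on the pendant) when down
- bench_pin: fixed obstacle: the wooden bench pin, a flat board that sticks out over the left of the tray from the bench top, towards the robot; it lies at height 355 to 385 mm, x 0.45 to 0.70 m, y 0.15 to 0.40 m. Keep the wrist clear of it when swinging in from the left
- snips: small snips with blue handles, 132 x 50 x 8 mm, lying in the tray; origin at the middle of the underside
- oil_bottle: small cream oil bottle with a red cap, 32 mm diameter, 60 mm high, standing in the tray; origin at the middle of the underside
- tweezers: steel tweezers, 140 x 15 x 10 mm, lying in the tray in front of the engraver; origin at the middle of the underside
- bench_block: heavy square steel bench block, 75 x 75 x 22 mm, fixed in the tray; origin at the middle of the underside
- flux_brush: brass scratch brush with a wooden handle, 150 x 15 x 23 mm, lying in the tray in front of the engraver; origin at the middle of the underside
- solder_spool: grey spool of binding wire, 52 mm diameter, 28 mm high, standing in the tray; origin at the middle of the underside

How it is judged:
On the way:
1. the pendant's loop faces the index mark while the stylus is still lifted (lever in the upper third of its swing) (value of joint turntable between -0.087 and 0.087 rad and value of joint lift_lever below 0.35 rad), for 0.2 s.
At the end, for the whole second after the job is handed in: The pendant's loop faces the index mark within 5 degrees (turntable joint within 0.087 rad of 0) and the lift lever is down, within 0.06 rad of its lower stop (joint above 0.90), so that the stylus stands on the pendant (value of joint turntable between -0.087 and 0.087 rad and value of joint lift_lever above 0.9 rad and velocity of joint lift_lever below 0.1 rad/s); the robot touches nothing.
It fails at once if the stylus is brought down to the pendant (lever past 0.75) while the loop is off the mark by more than 0.12 rad, which would scratch it (value of joint lift_lever above 0.75 rad and (value of joint turntable above 0.12 rad or value of joint turntable below -0.12 rad)).
It fails at once if the stylus is let down hard (the lever swings down faster than 3 rad/s) (velocity of joint lift_lever above 3 rad/s).
It fails at once if a tool or other thing lying round the engraver is shifted by more than 25 mm (distance of any of snips, oil_bottle, tweezers, flux_brush, solder_spool from where it was at the start of the episode above 0.025 m).
It also fails if it takes over 45 s, if anything falls off the work surface, if the arm or the gripper's body presses on something with over 40 N, if the wrist force passes 120 N, or if a joint passes its speed limit or range.

## Working session

There is one attempt and no reset: what is moved stays moved. The work goes in short steps, Python scripts to look and compute and a shell command to move; the robot and the scene stay as the last step left them, time stands still between calls to the robot, and variables do not carry over. Pictures are saved under pics/ and viewed, at most 10 in all, crops included, and the job is handed in when it is done.

```bash
ls; mkdir -p pics; cat > h.py <<'E'
import numpy as np, cv2
from workcell import env
from scipy.spatial.transform import Rotation as R
def K(m):
    f=210/np.tan(np.radians(m["fovy"])/2); return f
def cam(name):
    m=env.camera_model(name)
    if "rvec" in m:
        Rw=cv2.Rodrigues(np.array(m["rvec"],float))[0]; t=np.array(m["tvec"],float).ravel()
        return K(m),m["cx"],m["cy"],Rw,t
    s=env.get_state(); q=s["orientation"]
    T=np.eye(4); T[:3,:3]=R.from_quat([q[1],q[2],q[3],q[0]]).as_matrix(); T[:3,3]=s["tcp_pos"]
    W=np.linalg.inv(T@np.array(m["T_tool_cam"]))
    return K(m),m["cx"],m["cy"],W[:3,:3],W[:3,3]
def pts(c,uv,d):
    f,cx,cy,Rw,t=c; uv=np.atleast_2d(uv); d=np.ravel(d)
    p=np.c_[(uv[:,0]-cx)/f*d,(uv[:,1]-cy)/f*d,d]; return (p-t)@Rw
def at_h(c,uv,z):
    o=pts(c,uv,0)[0]; v=pts(c,uv,1)[0]-o; return o+v*(z-o[2])/v[2]
def proj(c,P):
    f,cx,cy,Rw,t=c; p=np.atleast_2d(P)@Rw.T+t; return np.c_[f*p[:,0]/p[:,2]+cx,f*p[:,1]/p[:,2]+cy]
E
cat > a.py <<'E'
from h import *
s=env.get_state(); print({k:np.round(v,3).tolist() for k,v in s.items()})
for n in ("top","side"):
    c=cam(n); im,d=env.read_camera(n); cv2.imwrite(f"pics/{n}0.png",im); print(n,"campos",(-c[3].T@c[4]).round(3))
    for t in ["engraver","turntable","crank_grip","pendant_loop","lever_ball","lift_lever","snips","oil_bottle","tweezers","bench_block","flux_brush","solder_spool"]:
        for r in env.outline_of(n,t)[:1]:
            m=r["mask"]&(d>0); v,u=np.nonzero(m)
            if len(u)==0: print(t,"nodepth",r["xy"],r["conf"]);continue
            P=pts(c,np.c_[u,v],d[v,u])
            print(t,round(r["conf"],2),np.round(r["xy"]),"med",np.median(P,0).round(3),"lo",np.percentile(P,3,axis=0).round(3),"hi",np.percentile(P,97,axis=0).round(3),len(u))
E
python3 a.py
```

```text
pics
{'clock': 0.0, 'joint_pos': [-1.397, 0.314, 0.045, 1.304, 0.0, 1.431], 'qvel': [0.0, 0.0, -0.001, -0.0, -0.0, -0.002], 'tau': [-0.003, -48.063, 29.853, 0.019, -0.0, -0.0], 'tcp_pos': [0.177, -0.546, 0.249], 'orientation': [-0.001, 0.988, 0.156, -0.0], 'wrist_force': [0.176, 0.441, -0.383], 'ft_torque': [-0.003, -0.045, 0.021], 'grip_force': 0.0, 'finger_gap': 0.085}
top campos [0.314 0.07  1.058]
engraver 0.62 [307. 200.] med [0.56  0.017 0.035] lo [ 0.483 -0.051  0.018] hi [0.644 0.071 0.185] 3543
turntable 0.82 [313. 215.] med [ 0.525 -0.004  0.039] lo [ 0.488 -0.061  0.035] hi [0.554 0.042 0.079] 438
crank_grip 0.75 [313. 215.] med [ 0.525 -0.006  0.039] lo [ 0.488 -0.061  0.024] hi [0.557 0.043 0.111] 566
lift_lever 0.49 [229. 201.] med [0.553 0.209 0.022] lo [0.515 0.171 0.001] hi [0.594 0.244 0.026] 825
snips 0.86 [200. 257.] med [0.405 0.276 0.006] lo [ 0.373  0.22  -0.002] hi [0.456 0.311 0.011] 353
oil_bottle 0.75 [298. 214.] med [0.508 0.036 0.156] lo [0.478 0.024 0.082] hi [0.555 0.045 0.176] 118
bench_block 0.83 [230. 200.] med [0.553 0.209 0.022] lo [0.515 0.171 0.0
[... 822 characters left out ...]
230.] med [0.512 0.034 0.148] lo [0.476 0.012 0.12 ] hi [0.552 0.043 0.177] 197
snips 0.79 [283. 364.] med [0.403 0.276 0.008] lo [0.368 0.217 0.002] hi [0.453 0.309 0.011] 441
oil_bottle 0.73 [297. 317.] med [0.435 0.177 0.036] lo [0.423 0.163 0.007] hi [0.451 0.183 0.062] 370
tweezers 0.83 [346. 298.] med [0.374 0.034 0.007] lo [ 0.351 -0.017  0.002] hi [0.396 0.085 0.012] 227
bench_block 0.94 [234. 317.] med [0.549 0.221 0.023] lo [0.51  0.173 0.007] hi [0.589 0.254 0.026] 1087
flux_brush 0.58 [367. 270.] med [ 0.371 -0.108  0.012] lo [ 0.347 -0.178  0.002] hi [ 0.397 -0.044  0.025] 240
solder_spool 0.62 [202. 296.] med [0.646 0.193 0.028] lo [0.511 0.168 0.002] hi [0.675 0.371 0.174] 403
```

```bash
python3 - <<'E'
import cv2,numpy as np
a=cv2.imread("pics/top0.png")[130:300,180:420]; b=cv2.imread("pics/side0.png")[190:330,200:400]
a=cv2.resize(a,(800,567),interpolation=cv2.INTER_CUBIC); b=cv2.resize(b,(800,560),interpolation=cv2.INTER_CUBIC)
cv2.imwrite("pics/t1.png",a); cv2.imwrite("pics/s1.png",b)
E
```

```text
(no output)
```

View pics/t1.png

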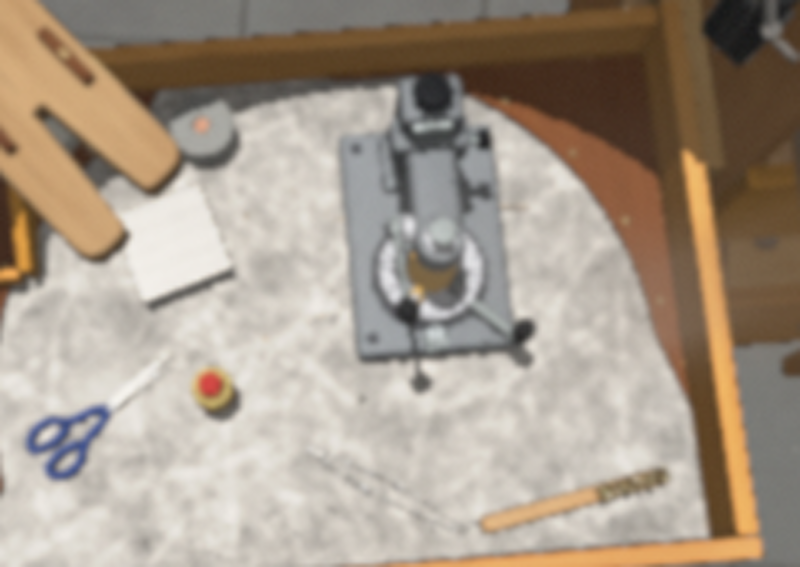

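View pics/s1.png

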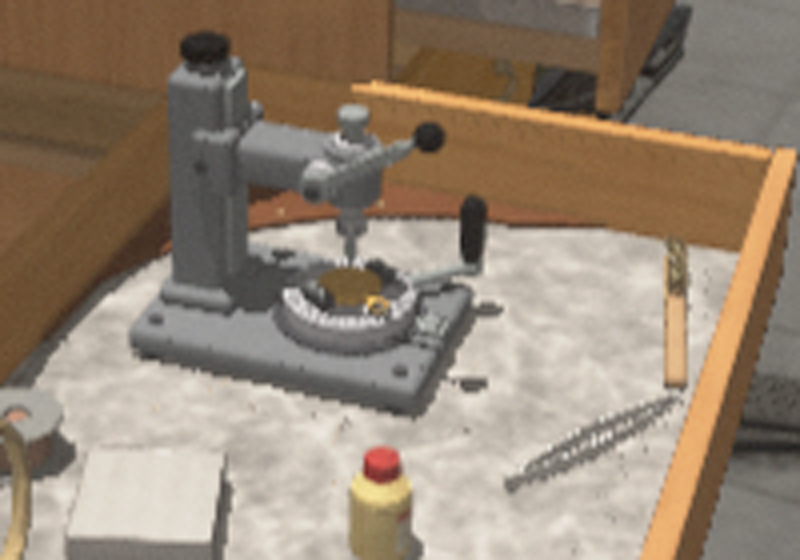

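The top view shows the engraver nearly square to the robot. The crank grip is at about (337,229) full-frame, front-right, and the loop is front-left near (305,217). The lever ball is at about (302,222), so the turntable is turned clockwise, away from the mark. The side view agrees: lever up, loop off the mark towards the left.

```bash
cat > m.py <<'E'
from h import *
from scipy.optimize import least_squares
ims={}
allP=[];allC=[]
for n in ("top","side"):
    c=cam(n); im,d=env.read_camera(n)
    v,u=np.nonzero(d>0); P=pts(c,np.c_[u,v],d[v,u]); C=im[v,u].astype(float)
    k=(P[:,0]>.42)&(P[:,0]<.72)&(abs(P[:,1])<.16)&(P[:,2]>.005)&(P[:,2]<.25); P=P[k];C=C[k]
    allP.append(P);allC.append(C)
    b=P[abs(P[:,2]-.023)<.004]
    r=cv2.minAreaRect(b[:,:2].astype(np.float32)*1000); print(n,"base rect",np.round(r[0]),np.round(r[1]),round(r[2],1),len(b))
    br=C.max(1)
    hd=P[(br<70)&(P[:,2]>.045)&(P[:,2]<.085)&(P[:,1]<-.04)]
    print(n,"grip",len(hd),np.median(hd,0).round(4) if len(hd) else "", np.round([hd.min(0),hd.max(0)],3).tolist() if len(hd) else "")
    bl=P[(br<80)&(P[:,2]>.15)&(P[:,2]<.186)&(P[:,0]<.53)]
    print(n,"ball",len(bl),np.median(bl,0).round(4) if len(bl) else "")
    tt=P[(abs(P[:,2]-.039)<.004)]; 
    print(n,"tt",len(tt),np.percentile(tt,[1,99],axis=0).round(3).tolist())
# joint fit of base: yaw from base rect outline via signed points
B=np.vstack(allP); b=B[abs(B[:,2]-.022)<.005][:,:2]
def cost(p):
    x,y,a=p; q=(b-[x,y])@np.array([[np.cos(a),-np.sin(a)],[np.sin(a),np.cos(a)]])
    ex=np.maximum(0,np.maximum(-.062-q[:,0],q[:,0]-.120)); ey=np.maximum(0,abs(q[:,1])-.062)
    return np.r_[np.hypot(ex,ey)]
s=least_squares(cost,[.53,0,0.05],loss="soft_l1",f_scale=.003); print("fit origin,yaw deg",s.x[:2].round(4),np.degrees(s.x[2]).round(2),s.cost)
E
python3 m.py
```

```text
top base rect [579.  65.] [271. 226.] 7.6 1463
top grip 18 [ 0.4886 -0.059   0.0798] [[0.484, -0.063, 0.049], [0.494, -0.055, 0.084]]
top ball 34 [0.4811 0.0293 0.1733]
top tt 406 [[0.435, -0.054, 0.035], [0.719, 0.158, 0.043]]
side base rect [600.  34.] [272. 171.] 19.5 1175
side grip 77 [ 0.488  -0.0588  0.0659] [[0.482, -0.066, 0.045], [0.497, -0.053, 0.083]]
side ball 42 [0.4799 0.0332 0.172 ]
side tt 556 [[0.485, -0.063, 0.035], [0.718, 0.152, 0.043]]
fit origin,yaw deg [0.5475 0.0132] 6.55 0.03058190801285505
```

```bash
cat >> m.py <<'E'
print("----")
k=(B[:,1]<.085)&(B[:,1]>-.075)&(B[:,0]<.66)&(B[:,0]>.44); b=B[k&(abs(B[:,2]-.022)<.005)][:,:2]
r=cv2.minAreaRect(b.astype(np.float32)*1000); print(np.round(r[0]),np.round(r[1]),round(r[2],1))
for _ in range(3):
    s=least_squares(cost,[.53,0,0.05],loss="cauchy",f_scale=.002)
print("fit",s.x[:2].round(4),np.degrees(s.x[2]).round(2),s.cost)
# area-based: grid of candidate poses maximising inside minus area void
for i,n in enumerate(("top","side")):
    P=allP[i]; q=P[(abs(P[:,2]-.039)<.003)&(P[:,0]<.575)&(abs(P[:,1])<.06)]
    h=cv2.convexHull((q[:,:2]*1000).astype(np.float32)); print(n,"disc",np.round(cv2.minEnclosingCircle(h),1) if 0 else cv2.minEnclosingCircle(h), len(q))
    o=P[(P[:,2]>.16)&(P[:,0]>.58)]; print("column top",np.percentile(o,[5,50,95],axis=0).round(3).tolist())
    lp=(allC[i][:,2]>130)&(allC[i][:,0]<90)&(P[:,2]<.055)&(P[:,2]>.03)&(P[:,0]<.57); print("yellow",P[lp].round(3).tolist()[:12],lp.sum())
E
python3 m.py | sed -n '/----/,$p'
```

```text
----
[568.  11.] [183. 126.] 7.1
fit [0.5393 0.0077] 7.23 2.7314698379603437e-06
top disc ((527.1370849609375, -5.565187454223633), 57.80392837524414) 266
column top [[0.614, 0.001, 0.165], [0.627, 0.021, 0.173], [0.645, 0.039, 0.19]]
yellow [[0.527, 0.016, 0.043], [0.527, 0.014, 0.043], [0.525, 0.014, 0.045], [0.525, 0.011, 0.044], [0.439, 0.154, 0.033], [0.437, 0.154, 0.03], [0.433, 0.156, 0.04], [0.431, 0.158, 0.039]] 8
side disc ((524.481689453125, -9.47315788269043), 61.27467727661133) 322
column top [[0.611, 0.006, 0.162], [0.624, 0.027, 0.173], [0.641, 0.04, 0.191]]
yellow [[0.526, 0.012, 0.043], [0.525, 0.013, 0.041], [0.519, 0.021, 0.044], [0.515, 0.022, 0.043]] 4
```

```bash
python3 - <<'E'
from h import *
c=cam("top")
# base top corners picked in crop (scale 3.333, offset 180,130), z=.022
for p in [(360,355),(511,349),(343,137),(494,128)]:
    print(p,at_h(c,(180+p[0]/3.333,130+p[1]/3.333),.022).round(4))
for p,z in [((523,326),.082),((409,309),.178),((410,308),.173),((416,291),.044)]:
    print(p,at_h(c,(180+p[0]/3.333,130+p[1]/3.333),z).round(4))
c=cam("side")
for p,z in [((474,200),.082),((429,136),.173),((378,305),.044),((131,342),.022),((415,402),.022),((472,290),.022)]:
    print(p,at_h(c,(200+p[0]/4,190+p[1]/4),z).round(4))
E
```

```text
(360, 355) [0.4729 0.0565 0.022 ]
(511, 349) [ 0.4839 -0.0598  0.022 ]
(343, 137) [0.6485 0.0788 0.022 ]
(494, 128) [ 0.6625 -0.0421  0.022 ]
(523, 326) [ 0.4915 -0.0606  0.082 ]
(409, 309) [0.4813 0.0277 0.178 ]
(410, 308) [0.483  0.0268 0.173 ]
(416, 291) [0.5211 0.0165 0.044 ]
(474, 200) [ 0.4887 -0.0618  0.082 ]
(429, 136) [0.4771 0.0365 0.173 ]
(378, 305) [0.5132 0.0188 0.044 ]
(131, 342) [0.638 0.094 0.022]
(415, 402) [0.465  0.0683 0.022 ]
(472, 290) [ 0.4846 -0.0563  0.022 ]
```

Base rectangle fits at 183 x 126 mm, as given, so the origin is (0.539, 0.0075) with yaw about 7.1°. The grip sits 84 mm from the axis, which matches the stated 85. The predicted loop position (0.5145, 0.019) matches the measured (0.515, 0.020). The joint is therefore about +0.57 rad, so the crank has to go about 33° counter-clockwise.

```bash
cat > go.py <<'E'
# usage: go.py x y z yaw_of_tool_y_deg  -> shift & rot in units
import sys; from h import *
x,y,z,a=map(float,sys.argv[1:5]); s=env.get_state(); q=s["orientation"]
T=R.from_quat([q[1],q[2],q[3],q[0]]); M=T.as_matrix(); a=np.radians(a)
Y=np.array([np.cos(a),np.sin(a),0]); Z=np.array([0,0,-1.]); 
G=R.from_matrix(np.c_[np.cross(Y,Z),Y,Z])
print("units travel",(M.T@(np.array([x,y,z])-s["tcp_pos"])/.12).round(3),"rot",((T.inv()*G).as_rotvec(degrees=True)/60).round(3),
 "tcp",np.round(s["tcp_pos"],4),"F",np.round(s["wrist_force"],1),"gap",round(s["finger_gap"],4),"t",s["clock"],"j",np.round(s["joint_pos"],2))
E
python3 -m pendant '[{"travel":[0.93,-0.76,0],"rot":[0,0,0],"fingers":0},{"travel":[0.93,-0.76,0],"rot":[0,0,0],"fingers":0},{"travel":[0.93,-0.76,0],"rot":[0,0,0],"fingers":0},{"travel":[0.93,-0.76,0],"rot":[0,0,0],"fingers":0}]' 20
python3 -m pendant '[{"travel":[0.93,-0.76,0],"rot":[0,0,0],"fingers":0},{"travel":[0.93,-0.76,0],"rot":[0,0,0],"fingers":0},{"travel":[0.93,-0.76,0],"rot":[0,0,0],"fingers":0},{"travel":[0.93,-0.76,0],"rot":[0,0,0],"fingers":0}]' 20
python3 -m pendant '[{"travel":[0.93,-0.76,0],"rot":[0,0,0],"fingers":0},{"travel":[0.93,-0.76,0],"rot":[0,0,0],"fingers":0},{"travel":[0.93,-0.76,0],"rot":[0,0,0],"fingers":0},{"travel":[0.93,-0.76,0],"rot":[0,0,0],"fingers":0}]' 20
python3 go.py 0.490 -0.061 0.18 -35.8
```

```text
clock: 1.9
tcp_pos: [0.2573, -0.4214, 0.2507]
orientation: [-0.001, 0.987, 0.159, 0.0]
wrist_force: [-0.7, -0.9, 1.0]
finger_gap: 0.0427
grip_force: 0.0
clock: 2.3
tcp_pos: [0.3351, -0.3011, 0.2507]
orientation: [-0.0, 0.987, 0.159, 0.0]
wrist_force: [-0.1, -0.4, -0.1]
finger_gap: 0.0428
grip_force: 0.0
clock: 2.7
tcp_pos: [0.4135, -0.1805, 0.2505]
orientation: [-0.0, 0.987, 0.159, 0.001]
wrist_force: [-0.5, -0.3, 0.2]
finger_gap: 0.0428
grip_force: 0.0
units travel [ 0.918 -0.745  0.589] rot [ 0.    -0.001 -0.598] tcp [ 0.4135 -0.1805  0.2505] F [-0.5 -0.3  0.2] gap 0.0428 t 2.7 j [-0.59  0.07 -0.25  1.24  0.    2.23]
```

```bash
python3 -m pendant '[{"travel":[0.92,-0.745,0],"rot":[0,0,-0.14],"fingers":0},{"travel":[0.92,-0.745,0.2],"rot":[0,0,-0.28],"fingers":0},{"travel":[0.92,-0.745,0.4],"rot":[0,0,-0.42],"fingers":0},{"travel":[0.92,-0.745,0.59],"rot":[0,0,-0.56],"fingers":0},{"travel":[0.92,-0.745,0.59],"rot":[0,0,-0.6],"fingers":0},{"travel":[0.92,-0.745,0.59],"rot":[0,0,-0.6],"fingers":0}]' 20
python3 go.py 0.490 -0.061 0.066 -35.8
python3 - <<'E'
from h import *
print(np.round(env.camera_model("wrist")["T_tool_cam"],3))
c=cam("wrist"); im,d=env.read_camera("wrist"); 
P=np.array([[.49,-.061,.082],[.5145,.0194,.042],[.487,.031,.173],[.539,.0075,.038]])
for p in proj(c,P): cv2.circle(im,tuple(int(v) for v in p.round()),3,(0,0,255),-1)
cv2.imwrite("pics/w1.png",im)
E
```

```text
clock: 3.3
tcp_pos: [0.4887, -0.065, 0.1784]
orientation: [-0.0, 0.891, 0.454, -0.001]
wrist_force: [0.2, 0.2, -0.4]
finger_gap: 0.0424
grip_force: 0.0
units travel [ 0.034 -0.009  0.937] rot [-0.001  0.001 -0.004] tcp [ 0.4887 -0.065   0.1784] F [ 0.2  0.2 -0.4] gap 0.0424 t 3.3 j [-0.29  0.19 -0.29  1.09 -0.    1.9 ]
[[ 0.    -0.951 -0.31   0.081]
 [ 1.     0.     0.     0.   ]
 [-0.    -0.31   0.951 -0.122]
 [ 0.     0.     0.     1.   ]]
```

View pics/w1.png

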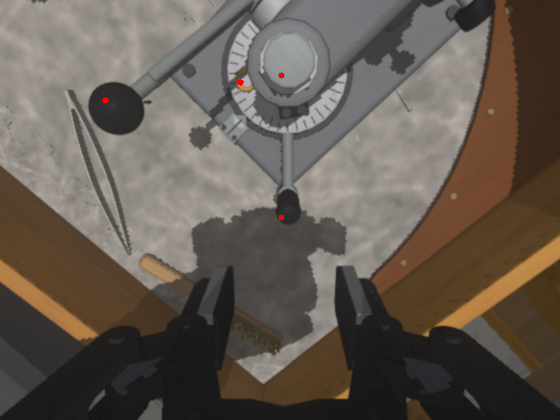

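The wrist view shows the grip top at about (288,212), with (281,217) predicted. The loop is at (245,80), with (240,82) predicted, so the fix is good to 2–3 mm. The camera hangs on the side of the gripper facing the engraver head, so I'll flip the tool half a turn before going down.

```bash
python3 - <<'E'
from h import *
c=cam("wrist")
for uv,z in [((288,212),.082),((245,80),.042)]: print(at_h(c,uv,z).round(4))
E
python3 -m pendant '[{"travel":[0,0,0],"rot":[0,0,-0.14],"fingers":0},{"travel":[0,0,0],"rot":[0,0,-0.28],"fingers":0},{"travel":[0,0,0],"rot":[0,0,-0.42],"fingers":0},{"travel":[0,0,0],"rot":[0,0,-0.56],"fingers":0},{"travel":[0,0,0],"rot":[0,0,-0.7],"fingers":0},{"travel":[0,0,0],"rot":[0,0,-0.84],"fingers":0},{"travel":[0,0,0],"rot":[0,0,-1],"fingers":0}]' 20 >/dev/null
python3 -m pendant '[{"travel":[0,0,0],"rot":[0,0,-0.14],"fingers":0},{"travel":[0,0,0],"rot":[0,0,-0.28],"fingers":0},{"travel":[0,0,0],"rot":[0,0,-0.42],"fingers":0},{"travel":[0,0,0],"rot":[0,0,-0.56],"fingers":0},{"travel":[0,0,0],"rot":[0,0,-0.7],"fingers":0},{"travel":[0,0,0],"rot":[0,0,-0.84],"fingers":0},{"travel":[0,0,0],"rot":[0,0,-1],"fingers":0}]' 20 >/dev/null
python3 -m pendant '[{"travel":[0,0,0],"rot":[0,0,-0.14],"fingers":0},{"travel":[0,0,0],"rot":[0,0,-0.28],"fingers":0},{"travel":[0,0,0],"rot":[0,0,-0.42],"fingers":0},{"travel":[0,0,0],"rot":[0,0,-0.56],"fingers":0},{"travel":[0,0,0],"rot":[0,0,-0.7],"fingers":0},{"travel":[0,0,0],"rot":[0,0,-0.84],"fingers":0},{"travel":[0,0,0],"rot":[0,0,-1],"fingers":0},{"travel":[0,0,0],"rot":[0,0,-1],"fingers":0}]' 20
python3 go.py 0.490 -0.0615 0.067 144.2
```

```text
[ 0.4958 -0.0612  0.082 ]
[0.519 0.018 0.042]
clock: 5.55
tcp_pos: [0.4895, -0.0656, 0.1805]
orientation: [0.001, -0.438, 0.899, -0.001]
wrist_force: [0.3, -0.3, 0.2]
finger_gap: 0.0427
grip_force: 0.0
units travel [-0.029  0.02   0.946] rot [-0.002  0.    -0.038] tcp [ 0.4895 -0.0656  0.1805] F [ 0.3 -0.3  0.2] gap 0.0427 t 5.55 j [-0.3   0.19 -0.29  1.09 -0.   -1.2 ]
```

```bash
python3 -m pendant '[{"travel":[-0.035,0.005,0.3],"rot":[0,0,-0.038],"fingers":0},{"travel":[-0.035,0.005,0.6],"rot":[0,0,-0.038],"fingers":0},{"travel":[-0.035,0.005,0.8],"rot":[0,0,-0.038],"fingers":0},{"travel":[-0.035,0.005,0.945],"rot":[0,0,-0.038],"fingers":0},{"travel":[-0.035,0.005,0.945],"rot":[0,0,-0.038],"fingers":0}]' 20
python3 -m pendant '[{"travel":[0,0,0],"rot":[0,0,0],"fingers":-0.3},{"travel":[0,0,0],"rot":[0,0,0],"fingers":-0.5},{"travel":[0,0,0],"rot":[0,0,0],"fingers":-0.7},{"travel":[0,0,0],"rot":[0,0,0],"fingers":-0.7},{"travel":[0,0,0],"rot":[0,0,0],"fingers":-0.7},{"travel":[0,0,0],"rot":[0,0,0],"fingers":-0.7}]' 20
python3 go.py 0.492 -0.062 0.067 144.2
```

```text
clock: 6.05
tcp_pos: [0.4895, -0.0609, 0.0643]
orientation: [-0.001, -0.454, 0.891, 0.001]
wrist_force: [-0.7, -0.9, -0.4]
finger_gap: 0.0429
grip_force: 0.0
clock: 6.65
tcp_pos: [0.4923, -0.0613, 0.0676]
orientation: [0.001, -0.456, 0.89, -0.001]
wrist_force: [-0.3, -0.7, 6.2]
finger_gap: 0.0155
grip_force: 20.7
units travel [ 0.007 -0.001  0.005] rot [-0.003  0.     0.   ] tcp [ 0.4923 -0.0613  0.0676] F [-0.3 -0.7  6.2] gap 0.0155 t 6.65 j [-0.29  0.3  -0.46  0.81 -0.   -1.23]
```

```bash
python3 -m pendant '[{"travel":[-0.002,-0.049,0],"rot":[0,0,-0.067],"fingers":-0.7},{"travel":[-0.007,-0.099,0],"rot":[0,0,-0.133],"fingers":-0.7},{"travel":[-0.016,-0.147,0],"rot":[0,0,-0.2],"fingers":-0.7},{"travel":[-0.027,-0.195,0],"rot":[0,0,-0.267],"fingers":-0.7},{"travel":[-0.043,-0.242,0],"rot":[0,0,-0.333],"fingers":-0.7},{"travel":[-0.061,-0.288,0],"rot":[0,0,-0.4],"fingers":-0.7},{"travel":[-0.083,-0.332,0],"rot":[0,0,-0.467],"fingers":-0.7},{"travel":[-0.108,-0.375,0],"rot":[0,0,-0.533],"fingers":-0.7},{"travel":[-0.108,-0.375,0],"rot":[0,0,-0.533],"fingers":-0.7}]' 20
python3 go.py 0.5347 -0.0774 0.067 177.1
python3 - <<'E'
from h import *
for n in ("side","top"):
    c=cam(n); im,d=env.read_camera(n); cv2.imwrite(f"pics/{n}2.png",im)
    v,u=np.nonzero(d>0); P=pts(c,np.c_[u,v],d[v,u]); C=im[v,u]
    k=(C[:,2]>120)&(C[:,0]<100)&(P[:,2]>.03)&(P[:,2]<.055)&(abs(P[:,0]-.53)<.05)&(abs(P[:,1])<.05); print(n,np.c_[u,v][k][:15].tolist(),P[k].round(3)[:15].tolist())
    print(proj(c,np.array([[.5393-.0275*np.cos(np.radians(7.1)),.0075-.0275*np.sin(np.radians(7.1)),.043],[.5393-.043*np.cos(np.radians(7.1)),.0075-.043*np.sin(np.radians(7.1)),.028]])).round(1).tolist())
im=cv2.imread("pics/side2.png")[240:290,260:330]; jm=cv2.imread("pics/top2.png")[195:245,280:350]
cv2.imwrite("pics/c2.png",np.vstack([cv2.resize(x,(420,300),interpolation=cv2.INTER_CUBIC) for x in (im,jm)]))
E
```

```text
clock: 7.55
tcp_pos: [0.5368, -0.0774, 0.0676]
orientation: [0.0, -0.684, 0.73, -0.002]
wrist_force: [-0.4, -2.7, 6.6]
finger_gap: 0.0154
grip_force: 20.6
units travel [0.001 0.017 0.005] rot [-0.003 -0.002 -0.013] tcp [ 0.5368 -0.0774  0.0676] F [-0.4 -2.7  6.6] gap 0.0154 t 7.55 j [-0.29  0.37 -0.34  0.85 -0.   -1.8 ]
side [[280, 262], [281, 262], [299, 262], [281, 263], [291, 263], [292, 263], [295, 263], [297, 263], [299, 263], [289, 264], [290, 264], [291, 264], [292, 264], [295, 264], [297, 264]] [[0.551, 0.021, 0.045], [0.547, 0.023, 0.048], [0.513, -0.006, 0.042], [0.543, 0.03, 0.05], [0.526, 0.012, 0.046], [0.523, 0.012, 0.046], [0.52, 0.003, 0.042], [0.517, -0.003, 0.04], [0.514, -0.008, 0.038], [0.528, 0.019, 0.046], [0.527, 0.016, 0.045], [0.525, 0.014, 0.044], [0.524, 0.01, 0.042], [0.521, 0.001, 0.038], [0.511, 0.01, 0.046]]
[[297.7, 263.8], [303.6, 270.5]]
top [[303, 207], [304, 207], [309, 220], [310, 221], [311, 221]] [[0.548, 0.022, 0.044], [0.549, 0.019, 0.041], [0.516, 0.005, 0.037], [0.514, 0.002, 0.035], [0.513, 0.0, 0.042]]
[[309.5, 221.1], [309.6, 228.2]]
```

View pics/c2.png

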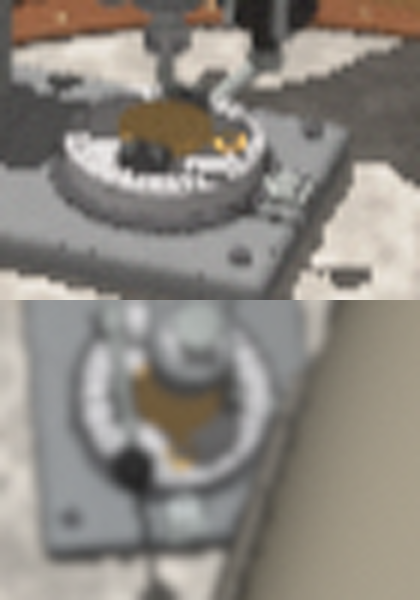

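The top crop shows the loop at about (310,222) and the index block at about (310.5,230), which looks lined up with the axis. The side crop agrees, and the grip-angle estimate is about -1°. I'll release, raise, and check with the wrist camera on the way to the lever.

```bash
python3 -m pendant '[{"travel":[0,0,0],"rot":[0,0,0],"fingers":-0.4},{"travel":[0,0,0],"rot":[0,0,0],"fingers":0},{"travel":[0,0,0],"rot":[0,0,0],"fingers":0},{"travel":[0,0,0],"rot":[0,0,0],"fingers":0},{"travel":[0,0,-0.3],"rot":[0,0,0],"fingers":0},{"travel":[0,0,-0.65],"rot":[0,0,0],"fingers":0},{"travel":[0,0,-1],"rot":[0,0,0],"fingers":0},{"travel":[0,0,-1],"rot":[0,0,0],"fingers":0}]' 20
python3 -m pendant '[{"travel":[0,0,-0.4],"rot":[0,0,0],"fingers":-1},{"travel":[-0.2,0.2,-0.4],"rot":[0,0,0],"fingers":-1},{"travel":[-0.5,0.4,-0.4],"rot":[0,0,0],"fingers":-1},{"travel":[-0.7,0.4,-0.4],"rot":[0,0,0],"fingers":-1},{"travel":[-0.7,0.4,-0.4],"rot":[0,0,0],"fingers":-1},{"travel":[-0.7,0.4,-0.4],"rot":[0,0,0],"fingers":-1}]' 20
python3 go.py 0.485 0.031 0.22 178
python3 - <<'E'
from h import *
c=cam("wrist"); im,d=env.read_camera("wrist"); cv2.imwrite("pics/w3raw.png",im); np.save("pics/w3d.npy",d)
a=np.radians(7.1); e=lambda x,y,z:[.5393+x*np.cos(a)-y*np.sin(a),.0075+x*np.sin(a)+y*np.cos(a),z]
for p in proj(c,np.array([e(0,0,.038),e(-.0275,0,.042),e(-.043,0,.028),e(-.0493,.03,.173)])): print(p.round(1)); cv2.circle(im,tuple(int(v) for v in p.round()),1,(0,0,255),-1)
cv2.imwrite("pics/w3.png",im)
E
```

```text
clock: 8.45
tcp_pos: [0.5384, -0.0772, 0.1921]
orientation: [0.003, -0.683, 0.73, -0.004]
wrist_force: [0.6, -0.7, 0.3]
finger_gap: 0.0426
grip_force: 0.0
clock: 9.05
tcp_pos: [0.4926, 0.0109, 0.2337]
orientation: [-0.0, -0.684, 0.73, -0.0]
wrist_force: [0.6, 0.5, -0.6]
finger_gap: 0.0001
grip_force: 0.0
units travel [-0.163  0.074  0.114] rot [ 0.    -0.    -0.028] tcp [0.4926 0.0109 0.2337] F [ 0.6  0.5 -0.6] gap 0.0001 t 9.05 j [-0.14  0.16 -0.19  1.22 -0.   -1.65]
[231.5 181.7]
[262.2 177. ]
[280.1 170.2]
[299.2 277.5]
```

View pics/w3.png

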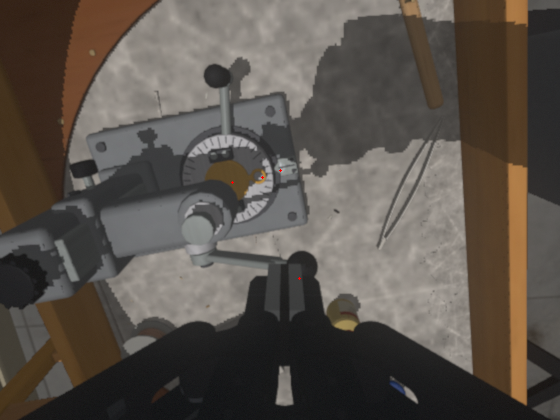

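The wrist view shows the turntable centred near (230,180), the loop at about (262,176), the index block at about (285,169), and the crank grip at (217,76). I'll zoom in and back-project these.

```bash
python3 - <<'E'
import cv2
im=cv2.imread("pics/w3raw.png")[120:230,170:310]
cv2.imwrite("pics/w3z.png",cv2.resize(im,None,fx=5,fy=5,interpolation=cv2.INTER_CUBIC))
E
```

```text
(no output)
```

View pics/w3z.png

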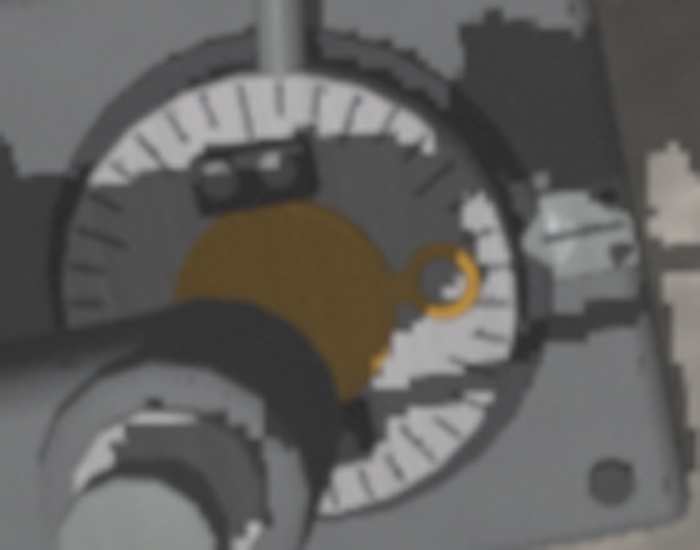

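```bash
cat > l.py <<'E'
from h import *
c=cam("wrist"); g=lambda u,v,z:at_h(c,(170+u/5,120+v/5),z)[:2]
# disc rim points (light graduated rim outer edge) at z .038
rim=np.array([g(u,v,.038) for u,v in [(65,290),(88,190),(150,115),(270,72),(350,82),(430,130),(516,300),(508,355),(490,400),(440,462),(390,500),(335,517)]])
from scipy.optimize import least_squares
s=least_squares(lambda p:np.hypot(*(rim-p[:2]).T)-p[2],[.54,.007,.04]); print("disc c,r",s.x.round(4),np.abs(s.fun).max().round(4))
C=s.x[:2]; ang=lambda p:np.degrees(np.arctan2(*(p-C)[::-1]))%360
L=g(441,280,.042); print("loop",L.round(4),"r",np.hypot(*(L-C)).round(4),"ang",ang(L).round(1))
for p in [(542,242),(620,225)]:
    q=g(*p,.028); print("index line",q.round(4),"r",np.hypot(*(q-C)).round(4),"ang",ang(q).round(1))
q1,q2=g(542,242,.028),g(620,225,.028); print("line dir",np.degrees(np.arctan2(*(q2-q1)[::-1]))%360)
# base front edge
a,b=g(590,0,.022),g(687,500,.022); print("front edge normal ang",(np.degrees(np.arctan2(*(a-b)[::-1]))-90)%360, a.round(4),b.round(4))
f=at_h(c,(217,76),.082)[:2]; print("grip top",f.round(4),np.hypot(*(f-C)).round(4),"ang",ang(f).round(1),"joint0 expects index+80")
ar=g(280,30,.033); print("arm",ang(ar).round(1))
E
python3 l.py
```

```text
disc c,r [0.5424 0.0058 0.0393] 0.0008
loop [0.5155 0.0025] r 0.0272 ang 187.0
index line [ 4.982e-01 -1.000e-04] r 0.0446 ang 187.5
index line [ 0.4842 -0.0022] r 0.0588 ang 187.8
line dir 188.7497717485204
front edge normal ang 187.69493351624973 [ 0.487  -0.0409] [0.4744 0.0524]
grip top [ 0.5343 -0.0785] 0.0847 ang 264.5 joint0 expects index+80
arm 266.5
```

Loop direction is 187.0° and the index direction is about 187.6°, so the turntable is within 1° of the mark. The disc radius (39.3 vs 40 mm) and loop radius (27.2 vs 27.5 mm) both check out. Next is the lever: go above the ball with closed fingers.

```bash
python3 -m pendant '[{"travel":[-0.08,0.02,0.08],"rot":[0,0,0],"fingers":-1},{"travel":[-0.155,0.055,0.16],"rot":[0,0,0],"fingers":-1},{"travel":[-0.155,0.055,0.21],"rot":[0,0,0],"fingers":-1},{"travel":[-0.155,0.055,0.21],"rot":[0,0,0],"fingers":-1}]' 20
for t in "0.487 0.030 0.2014" "0.480 0.0288 0.190" "0.4745 0.028 0.1774" "0.471 0.0275 0.1639" "0.470 0.0273 0.150" "0.471 0.0275 0.136" "0.4725 0.0277 0.129"; do python3 go.py $t 176.3 | cut -c1-110; done
```

```text
clock: 9.5
tcp_pos: [0.4863, 0.0298, 0.2072]
orientation: [-0.001, -0.684, 0.73, 0.001]
wrist_force: [-0.7, -0.3, -0.9]
finger_gap: 0.0001
grip_force: 0.0
units travel [-0.002 -0.006  0.049] rot [ 0.003 -0.    -0.001] tcp [0.4863 0.0298 0.2072] F [-0.7 -0.3 -0.9] g
units travel [0.012 0.052 0.144] rot [ 0.003 -0.    -0.001] tcp [0.4863 0.0298 0.2072] F [-0.7 -0.3 -0.9] gap 
units travel [0.021 0.097 0.249] rot [ 0.003 -0.    -0.001] tcp [0.4863 0.0298 0.2072] F [-0.7 -0.3 -0.9] gap 
units travel [0.027 0.125 0.362] rot [ 0.003 -0.    -0.001] tcp [0.4863 0.0298 0.2072] F [-0.7 -0.3 -0.9] gap 
units travel [0.03  0.133 0.477] rot [ 0.003 -0.    -0.001] tcp [0.4863 0.0298 0.2072] F [-0.7 -0.3 -0.9] gap 
units travel [0.027 0.124 0.594] rot [ 0.003 -0.    -0.001] tcp [0.4863 0.0298 0.2072] F [-0.7 -0.3 -0.9] gap 
units travel [0.025 0.112 0.652] rot [ 0.003 -0.    -0.001] tcp [0.4863 0.0298 0.2072] F [-0.7 -0.3 -0.9] gap
```

```bash
python3 -m pendant '[{"travel":[0,-0.005,0.025],"rot":[0,0,0],"fingers":-1},{"travel":[0,-0.005,0.05],"rot":[0,0,0],"fingers":-1},{"travel":[0.005,0.025,0.1],"rot":[0,0,0],"fingers":-1},{"travel":[0.01,0.05,0.144],"rot":[0,0,0],"fingers":-1},{"travel":[0.015,0.075,0.2],"rot":[0,0,0],"fingers":-1},{"travel":[0.02,0.097,0.25],"rot":[0,0,0],"fingers":-1}]' 20
python3 - <<'E'
from h import *
c=cam("side"); im,d=env.read_camera("side"); x=im[190:290,240:360]
cv2.imwrite("pics/s4.png",cv2.resize(x,(720,600),interpolation=cv2.INTER_CUBIC))
E
```

```text
clock: 10.1
tcp_pos: [0.4748, 0.0279, 0.1783]
orientation: [-0.0, -0.683, 0.73, 0.0]
wrist_force: [-0.4, -0.0, 1.9]
finger_gap: 0.0001
grip_force: 1.0
```

View pics/s4.png

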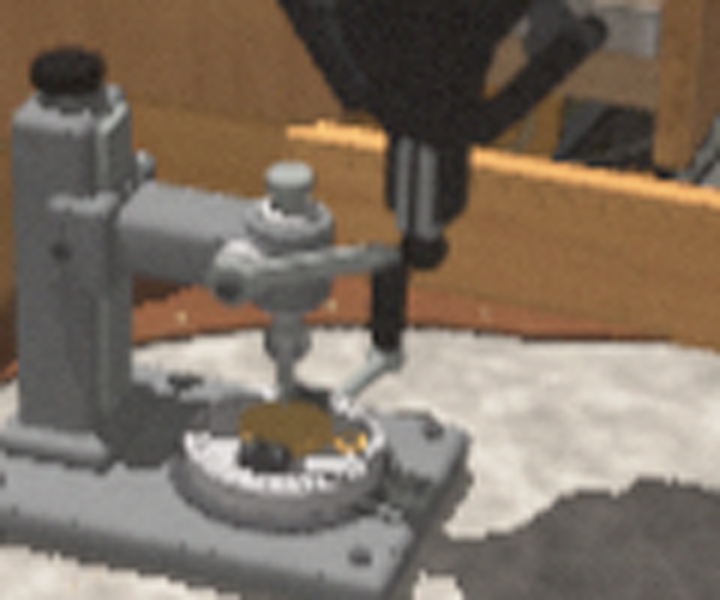

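The crop shows the fingertips on the ball at about (428,250), and the lever is part-way down with a force of 1.9 N. I'll carry on along the arc.

```bash
python3 -m pendant '[{"travel":[0.003,0.014,0.055],"rot":[0,0,0],"fingers":-1},{"travel":[0.006,0.028,0.11],"rot":[0,0,0],"fingers":-1},{"travel":[0.008,0.034,0.17],"rot":[0,0,0],"fingers":-1},{"travel":[0.009,0.036,0.227],"rot":[0,0,0],"fingers":-1},{"travel":[0.008,0.033,0.285],"rot":[0,0,0],"fingers":-1},{"travel":[0.006,0.027,0.34],"rot":[0,0,0],"fingers":-1},{"travel":[0.005,0.02,0.375],"rot":[0,0,0],"fingers":-1},{"travel":[0.005,0.015,0.395],"rot":[0,0,0],"fingers":-1},{"travel":[0.005,0.015,0.395],"rot":[0,0,0],"fingers":-1}]' 20
```

```text
clock: 11.05
tcp_pos: [0.4738, 0.0275, 0.1311]
orientation: [-0.0, -0.683, 0.73, 0.0]
wrist_force: [0.2, 0.8, 0.0]
finger_gap: 0.0
grip_force: 0.0
```

```bash
python3 -m pendant '[{"travel":[0,0,0.01],"rot":[0,0,0],"fingers":-1},{"travel":[0,0,0.02],"rot":[0,0,0],"fingers":-1},{"travel":[0,0,0.02],"rot":[0,0,0],"fingers":-1}]' 20
python3 -m pendant '[{"travel":[0,0,0.01],"rot":[0,0,0],"fingers":-1},{"travel":[0,0,0.015],"rot":[0,0,0],"fingers":-1},{"travel":[0,0,0.015],"rot":[0,0,0],"fingers":-1}]' 20
```

```text
clock: 11.35
tcp_pos: [0.4742, 0.0275, 0.1293]
orientation: [0.0, -0.683, 0.73, -0.0]
wrist_force: [-0.6, -0.3, 0.6]
finger_gap: -0.0002
grip_force: 0.2
clock: 11.65
tcp_pos: [0.4743, 0.0274, 0.1286]
orientation: [0.001, -0.683, 0.73, -0.001]
wrist_force: [-2.4, -0.1, 9.6]
finger_gap: -0.0005
grip_force: 4.6
```

Force rose to 9.6 N with the tip at 0.1096 m, where the ball's top should be at the stop (0.110). Now I'll lift straight off, move clear, and check.

```bash
python3 -m pendant '[{"travel":[0,0,-0.2],"rot":[0,0,0],"fingers":-1},{"travel":[0,0,-0.6],"rot":[0,0,0],"fingers":-1},{"travel":[0,0,-1],"rot":[0,0,0],"fingers":-1},{"travel":[0,0,-1],"rot":[0,0,0],"fingers":-1},{"travel":[0,0,-1],"rot":[0,0,0],"fingers":-1}]' 20
cat > v.py <<'E'
from h import *
im0,_=env.read_camera("wrist"); cv2.imwrite("pics/w5raw.png",im0)
a=np.radians(7.5); e=lambda x,y,z:[.541+x*np.cos(a)-y*np.sin(a),.0065+x*np.sin(a)+y*np.cos(a),z]
for n in ("side","wrist"):
    c=cam(n); im,d=env.read_camera(n); h=cv2.cvtColor(im,cv2.COLOR_BGR2GRAY)
    v,u=np.nonzero((d>0)&(h<70)); P=pts(c,np.c_[u,v],d[v,u])
    k=(abs(P[:,0]-.473)<.02)&(abs(P[:,1]-.028)<.02)&(P[:,2]>.08)&(P[:,2]<.125)
    print(n,k.sum(),P[k].min(0).round(4),P[k].max(0).round(4),np.median(P[k],0).round(4))
    print("pred ball px at -15deg,-10deg",proj(c,np.array([e(.012-.08*np.cos(t),.03,.122+.08*np.sin(t)) for t in np.radians([-15,-10])])).round(1).tolist(),"seen",np.c_[u,v][k].mean(0).round(1))
    if n=="side": A=cv2.resize(im[190:290,240:360],(480,400),interpolation=cv2.INTER_CUBIC)
print(env.get_state()["clock"])
B=cv2.resize(im0[100:300,180:340],(320,400),interpolation=cv2.INTER_CUBIC)
cv2.imwrite("pics/f.png",np.hstack([A,B]))
E
python3 v.py
```

```text
clock: 12.15
tcp_pos: [0.4746, 0.0274, 0.2486]
orientation: [0.001, -0.683, 0.73, -0.001]
wrist_force: [-0.7, -0.3, -0.3]
finger_gap: -0.0001
grip_force: 0.0
side 34 [0.464  0.0237 0.1006] [0.4778 0.0358 0.1117] [0.4689 0.0313 0.1059]
pred ball px at -15deg,-10deg [[309.6, 251.2], [310.4, 248.7]] seen [310.3 250.5]
wrist 404 [0.4657 0.0185 0.0973] [0.482  0.0344 0.1098] [0.4739 0.0249 0.1063]
pred ball px at -15deg,-10deg [[286.2, 198.7], [288.3, 201.0]] seen [283.9 197.4]
12.3
```

View pics/f.png

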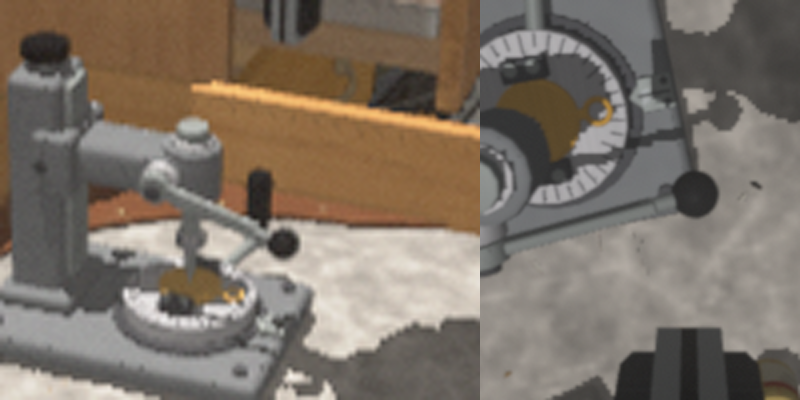

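The picture shows the lever down with its ball at about (283,243), top measured at 0.110 m as it should be at the stop. The stylus is on the pendant and the loop points at the index block. The gripper is clear of everything.

```bash
python3 -c "from workcell import env; print(env.hand_in())"
```

```text
the job is handed in; nothing more can be done
None
```

I turned the pendant's loop to within about 1° of the index mark with the stylus still lifted. I then brought the lift lever gently down to its stop, left the tools where they lay, and handed the job in at about 12 s; no verdict came back.

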